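# Build up the pyramid of label rolls beside the scale

## Robot

A 7-joint arm with a two-finger parallel gripper is mounted at the origin on the work surface. World frame = base frame: x ahead of the robot, y to its left, z up, the work surface at z = 0. Lengths are in m, angles in rad, forces in N, time in s.
With the tool pointing down it reaches from about 0.35 to 0.9 m from the base axis. Payload 8.1 kg.
Tool frame: the origin (TCP) lies on the centre line of the jaws, within the pads' length; the fingertips stand 14 mm ahead of it and the grasp point (between the pads) lies 5 mm behind it (arm.nose_length is the distance from the TCP to the fingertips, in m); x points along the fingers, z is the direction in which the jaws open and shut, and the axes are right-handed (so a half turn about x gives the same grasp; the last joint's range is limited). The gripper opens to 85 mm and grips with 20 to 120 N. Pads are 22 mm wide; open, the fingers measure 114 mm over their backs; the gripper's body (76 mm by 85 mm) begins 54 mm behind the grasp point. The pads swing forward as they close: fully open they stand 13 mm farther back than shut.
Start: joints at [-1.282, 0.434, 0.025, 1.573, -0.012, 1.134, -0.075], TCP at [0.239, 0.578, 0.245] pointing down, gripper open.
Joint ranges: [-2.62, 2.62], [-0.44, 2.09], [-1.27, 1.32], [0.08, 2.57], [-1.32, 4.46], [0.12, 2], [-2.74, 2.74]. Speed limits (rad/s): [2.22, 2.22, 3.01, 3.01, 3.14, 3.14, 3.14].

## Interface

Orientations are given as a unit quaternion [w, x, y, z].
In Python, from workcell import arm, get_image, finder gives the robot as it stands. The module is installed in compiled form; this text tells all that it offers.
- The arm moves only by the tool carry_out, never from a script. Its argument "targets" is a list of rows, each a list of 7 numbers: the shift along the tool's x, y, z in mm, then the turn, a rotation vector about the tool's x, y, z in rad, then the finger opening in mm, from 0 to 85.4. A call has 1 to 10 rows; each row shifts and turns the commanded pose from where the row before left it, along the tool's axes as they then stand; what a row does not reach is not made up. A row lasts 1/10 s, in which the tool goes at most 50 mm and 8.59 degrees, less where a joint would pass 70% of its speed; a pose out of reach is approached as far as the arm can. A call is refused whole if a number of a shift passes 50 or a number of a turn 0.15, either way. A call with a gripper value outside its range is refused whole. The fingers move at their own pace and stop on an object; "grip_force" is the grip in N (left out, the last holds). Time passes only in rows, so rows that do not move let the fingers close. It gives the time, the measured TCP pose, the force and the opening at its end, in the units of the state.
- arm.sense(): the state, without advancing time (a new reading comes with each control period).
- get_image(name): name is "side" or "top" or "wrist"; returns a dict with "color" (480x640x3 uint8, red, green, blue), "K" (3x3 intrinsics, pixels), "rvec" (rotation vector, rad) and "tvec" (3), from world to camera coordinates, as OpenCV has them; the wrist camera has in their place "tool_from_camera" (4x4, takes a point from camera to tool coordinates, whose origin is the TCP and whose axes are the tool frame's). Camera axes: x right, y down, z forward; pixel columns grow to the right and rows downward; lengths in m; the calibration is good to about 2 mm. A picture is of the moment at which its call begins: read the wrist's pose just before it. There is no depth.
- arm.job_done(): hands the job in, once; it reports no verdict.
Trained networks look in a picture, given as the dict that the camera call returned (one of the last four; its "shot" number tells which), for a name from the list of things; names that differ only in an ending like _2 or _b are one class to them, and where a whole thing is asked for, a point or a joint stands for the part that bears it (a point fixed in the world has none). Each returns a list of dicts, best first, with "confidence" (0 to 1); they miss things now and then, are a little off and sometimes report something else, mostly with a low value. They report only what shows in the picture. A call takes as long as a camera call. They do not tell look-alikes from the thing itself.
- finder.find_in(label, picture): "extent" ([left, top, right, bottom] in pixels, round what is visible of it).
- finder.regions_of(label, picture): "region" (480x640 bool, what is visible of it) and "extent" ([left, top, right, bottom] in pixels, round what is visible of it).
- finder.mark_of(label, picture): "centre" ([column, row] in pixels: a listed point, or the origin of a listed thing).
The state is a dict: "time_s": time; "joint_positions": joint angles; "joint_vel": joint speeds; "tau": joint torques, N m; "tool_pos": TCP position; "ee_rot": TCP orientation; "wrist_force": force on the tool from outside, world axes, zero at the start; "ft_torque": the same for the moment, N m; "width": opening from 0.0 (shut) to 1.0 (fully open).
Only numpy, scipy, OpenCV 4.12 (cv2) and the standard library are available. Lean on these libraries where they do the work, as an engineer would, in place of code of your own. Each camera call takes 0.05 s, during which the arm holds its last target. There are 200 camera calls.

## Task

A part-used (thinner) label roll has got into the bottom row of the display tray beside the scale: take it out and put it in the bin of part-used rolls, lay a full roll in its place, and build the other three full rolls into a neat pyramid on that row, two saddled in the gaps and one on top, all lying parallel with their ends in line over the tray. Leave the bottle, tape dispenser and calculator where they are.

Things in the scene. Friction and masses are not known exactly. Their poses are not given: they have to be found in the camera images.
- roll_a_center (a point): A full roll of self-adhesive labels: a plain white solid cylinder 70 mm in diameter and 60 mm long (flat ends) with a brown 25 mm cardboard core, 170 g (may vary by a third), lying at the start in one of the three places of the tray's bottom row. The point is its centre; its x axis runs along the roll's own axis (y and z turn as it rolls).
- roll_b_center (a point): A full roll of self-adhesive labels: a plain white solid cylinder 70 mm in diameter and 60 mm long (flat ends) with a brown 25 mm cardboard core, 170 g (may vary by a third), lying at the start in one of the three places of the tray's bottom row. The point is its centre; its x axis runs along the roll's own axis (y and z turn as it rolls).
- roll_c_center (a point): A full roll of self-adhesive labels: a plain white solid cylinder 70 mm in diameter and 60 mm long (flat ends) with a brown 25 mm cardboard core, 170 g (may vary by a third), one of a pair lying side by side on the counter. The point is its centre; its x axis runs along the roll's own axis (y and z turn as it rolls).
- roll_d_center (a point): A full roll of self-adhesive labels: a plain white solid cylinder 70 mm in diameter and 60 mm long (flat ends) with a brown 25 mm cardboard core, 170 g (may vary by a third), one of a pair lying side by side on the counter. The point is its centre; its x axis runs along the roll's own axis (y and z turn as it rolls).
- roll_e_center (a point): A full roll of self-adhesive labels: a plain white solid cylinder 70 mm in diameter and 60 mm long (flat ends) with a brown 25 mm cardboard core, 170 g (may vary by a third), lying on its own on the counter in front of the tray. The point is its centre; its x axis runs along the roll's own axis (y and z turn as it rolls).
- roll_f_center (a point): A full roll of self-adhesive labels: a plain white solid cylinder 70 mm in diameter and 60 mm long (flat ends) with a brown 25 mm cardboard core, 170 g (may vary by a third), lying on its own on the counter in front of the tray. The point is its centre; its x axis runs along the roll's own axis (y and z turn as it rolls).
- part_roll_center (a point): The part-used roll: the same kind of roll, 60 mm long, but only 46 mm in diameter, 60 g. At the start it lies in the tray's bottom row, in any of its three places, with full rolls in the other two. The point is its centre; x runs along the roll's own axis.
- tray: Grey sheet-steel display tray, fixed, for a row of three rolls along its y, each roll's axis along its x. Outside 80 mm (x) by 224 mm (y), floor 3 mm. End walls (inner faces at y = +-109 mm) stand 48 mm above the counter; along the long sides runs only a lip 9 mm high (inner faces at x = +-37 mm). Origin: centre of its underside; z up. A retail scale stands at the robot's right, beyond world y = -0.52 m.
- low0 (a point): Where the centre of a full roll lies in the bottom row: -y end place (38 mm above the counter; places are 73 mm apart, so there is about 2 mm of play each side of a roll).
- low1 (a point): Where the centre of a full roll lies in the bottom row: middle place (38 mm above the counter; places are 73 mm apart, so there is about 2 mm of play each side of a roll).
- low2 (a point): Where the centre of a full roll lies in the bottom row: +y end place (38 mm above the counter; places are 73 mm apart, so there is about 2 mm of play each side of a roll).
- mid0 (a point): Where the centre of a roll lies when it is saddled in the gap between the middle roll and the -y end roll of the bottom row (97 mm above the counter).
- mid1 (a point): Where the centre of a roll lies when it is saddled in the gap between the middle roll and the +y end roll of the bottom row (97 mm above the counter).
- peak (a point): Where the centre of the single top roll lies, saddled between the two rolls of the second layer (157 mm above the counter).
- bin: Low open grey plastic bin for part-used rolls, fixed: outside 206 mm (x) by 116 mm (y) by 45 mm high, walls and floor 3 mm. Origin at the centre of its underside, z up. A stub of a roll already stands in it near its -x end, so the free part runs from about x = -50 mm to x = +100 mm.
- stub_roll_center (a point): A nearly finished roll, 40 mm in diameter, 60 mm long, standing on its flat end in the bin, 76 mm from the bin's centre towards its -x end. The point is its centre.
- cleaner: White plastic bottle, 66 mm in diameter, 190 mm tall, standing at the left beyond the tray; origin at the centre of its underside. Stays where it is.
- tape_dispenser: Black desk tape dispenser 155 by 55 mm, about 96 mm tall, beyond the tray; origin at the centre of its underside, long side along its x. Stays where it is.
- calculator: Desk calculator 150 by 105 mm, 20 mm thick, lying at the right beyond the tray; origin at the centre of its underside. Stays where it is.
Not all that is in view belongs to the job. What is shaped like the part that bears roll_a_center but orange or red is not meant.

How it is judged:
By the outcome, as a careful person would: the job done as asked, in the order asked, and still so for the second after the job is handed in, with the robot touching nothing.
It also fails if it takes over 72 s, if anything falls off the work surface, if the arm or the gripper's body presses on something with over 40 N, if the wrist force passes 120 N, or if a joint passes its speed limit or range.

## Working session

There is one attempt and no reset: what is moved stays moved. The work goes in short steps, Python scripts to look and compute and a tool call to move; the robot and the scene stay as the last step left them, time stands still between calls to the robot, and variables do not carry over. Pictures are saved under pics/ and viewed, about 8 in all and at most 12, crops included, and the job is handed in when it is done.

Besides the shell and the picture viewer there is one more tool, called after "Request:" as name(argument=value, ...) on one line, values as JSON. carry_out: Moves the arm, as the interface text tells. Its arguments: {"type":"object","properties":{"targets":{"type":"array","items":{"type":"array","items":{"type":"number"}}},"grip_force":{"type":"number"}},"required":["targets"]}

```bash
mkdir -p pics
cat > h.py <<'E'
import numpy as np, cv2
from workcell import arm, get_image, finder
from scipy.spatial.transform import Rotation as R
def P(q): return R.from_quat([q[1],q[2],q[3],q[0]])
def ray(im,uv,st=None):
    d=np.linalg.inv(im["K"])@[uv[0],uv[1],1.]
    if "rvec" in im:
        r=cv2.Rodrigues(np.array(im["rvec"]))[0]; t=np.array(im["tvec"]).ravel()
        return -r.T@t, r.T@d
    T=np.array(im["tool_from_camera"]); q=P(st["ee_rot"]).as_matrix()
    return q@T[:3,3]+st["tool_pos"], q@T[:3,:3]@d
def at(im,uv,z,st=None):
    o,d=ray(im,uv,st); return o+d*(z-o[2])/d[2]
def proj(im,p,st=None):
    p=np.array(p,float)
    if "rvec" in im:
        return cv2.projectPoints(p.reshape(-1,3),np.array(im["rvec"],float),np.array(im["tvec"],float),im["K"],None)[0].reshape(-1,2)
    T=np.array(im["tool_from_camera"]); q=P(st["ee_rot"]).as_matrix()
    c=((p.reshape(-1,3)-st["tool_pos"])@q-T[:3,3])@T[:3,:3]; u=c@im["K"].T; return u[:,:2]/u[:,2:]
def save(im,n): cv2.imwrite("pics/"+n,im["color"][:,:,::-1])
E
python3 - <<'E'
from h import *
np.set_printoptions(precision=3,suppress=True)
s=arm.sense(); print({k:np.round(v,3) for k,v in s.items()}); print(P(s["ee_rot"]).as_matrix(), arm.nose_length)
for n in ["top","side"]:
    im=get_image(n); save(im,n+"0.png"); o,d=ray(im,(320,240)); print(n,o,d,im["K"][0,0])
    for l,z in [("roll_a_center",.035),("part_roll_center",.026),("tray",0),("bin",0),("low0",.038),("low1",.038),("low2",.038),("stub_roll_center",.033),("cleaner",0),("tape_dispenser",0),("calculator",0)]:
        for m in finder.mark_of(l,im): print(n,l,np.round(m["centre"]),round(m["confidence"],2),at(im,m["centre"],z))
E
```

```text
{'time_s': np.float64(0.0), 'joint_positions': array([-1.282,  0.435,  0.025,  1.574, -0.012,  1.134, -0.075]), 'joint_vel': array([-0.001, -0.001, -0.001,  0.   , -0.001, -0.002,  0.   ]), 'tau': array([  0.001, -67.047,   1.025, -31.621,   0.016,   0.012,  -0.   ]), 'tool_pos': array([0.238, 0.577, 0.244]), 'ee_rot': array([ 0.587, -0.393,  0.588,  0.393]), 'wrist_force': array([-0.364,  0.726, -0.487]), 'ft_torque': array([0.02 , 0.005, 0.076]), 'width': np.float64(0.996)}
[[-0.    -0.924  0.382]
 [-0.002  0.382  0.924]
 [-1.    -0.    -0.002]] 0.014
top [ 0.352 -0.     1.424] [ 0.152 -0.024 -0.988] 568.4949428992624
top roll_a_center [246. 245.] 0.8 [0.548 0.148 0.035]
top roll_a_center [290. 215.] 0.7 [0.627 0.041 0.035]
top roll_a_center [253. 330.] 0.65 [0.341 0.122 0.035]
top part_roll_center [351. 214.] 0.79 [ 0.636 -0.11   0.026]
top part_roll_center [296. 210.] 0.45 [0.642 0.028 0.026]
top part_roll_center [214. 180.] 0.42 [0.711 0.238 0.026]
top tray [324. 220.] 0.67 [ 0.622 -0.043  0.   ]
top bin [183. 284.] 0.8 [0.449 0.304 0.   ]
top low0 [350. 217.] 0.88 [ 0.625 -0.10
[... 1220 characters left out ...]
side bin [193. 255.] 0.82 [0.454 0.31  0.   ]
side bin [384. 289.] 0.39 [ 0.658 -0.095  0.   ]
side low0 [381. 288.] 0.95 [ 0.624 -0.111  0.038]
side low1 [381. 288.] 0.95 [ 0.624 -0.111  0.038]
side low2 [381. 288.] 0.95 [ 0.624 -0.111  0.038]
side stub_roll_center [170. 266.] 0.73 [0.378 0.281 0.033]
side stub_roll_center [457. 385.] 0.64 [ 0.522 -0.351  0.033]
side stub_roll_center [354. 281.] 0.46 [ 0.607 -0.053  0.033]
side cleaner [293. 217.] 0.97 [0.718 0.241 0.   ]
side cleaner [264. 297.] 0.37 [0.469 0.082 0.   ]
side tape_dispenser [376. 247.] 0.65 [0.761 0.003 0.   ]
side tape_dispenser [459. 386.] 0.38 [ 0.546 -0.346  0.   ]
side calculator [453. 304.] 0.88 [ 0.718 -0.23   0.   ]
```

Run:
```python
import cv2
im=cv2.imread("pics/top0.png"); cv2.imwrite("pics/top0c.png",cv2.resize(im[130:400,120:480],None,fx=2.2,fy=2.2,interpolation=cv2.INTER_CUBIC))
```

```text
(no output)
```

View pics/top0c.png

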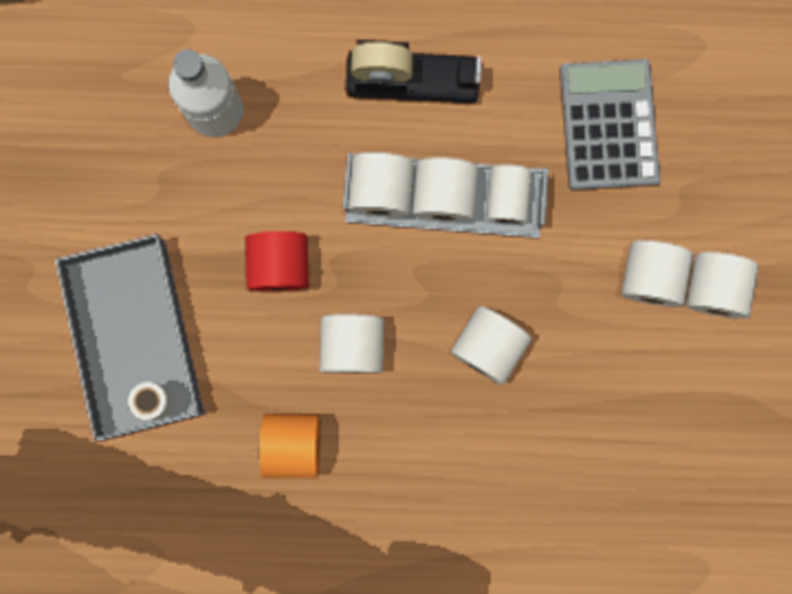

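View pics/side0.png

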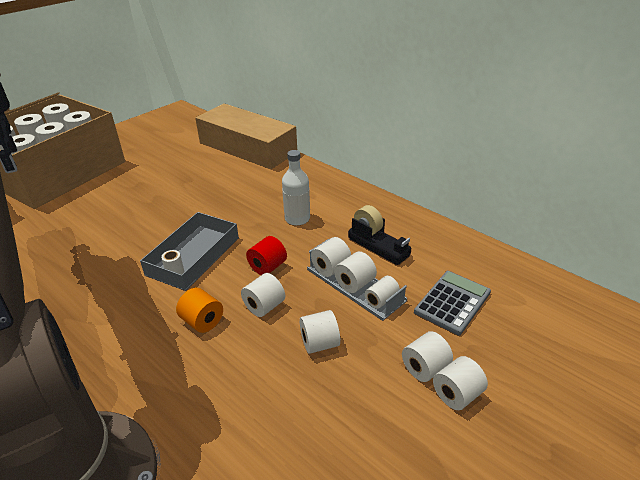

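The top crop (scale 2.2, offset 120,130) shows the part roll in the tray's −y place at px (351,217), with full rolls at (321,215) and (292,213). On the counter there are loose full rolls at (280,286) and (344,287) and a pair at (419,254) and (448,259). The bin is at (180,284), with its stub at the near end.

Possible mix-ups for the part roll:
- the two full rolls beside it, which are thicker
- the stub at (187,312), which is standing up

Possible mix-ups for the full rolls:
- red roll at (246,248)
- orange roll at (251,332)

I choose the thin one at (351,217). Next I fit the poses.

```bash
cat >> h.py <<'E'
from scipy.optimize import minimize
A=np.linspace(0,2*np.pi,48,endpoint=False)
def cyl(x,y,yaw,z,r,L=.06):
    p=np.array([[s*L/2,r*np.cos(a),r*np.sin(a)] for s in(-1,1) for a in A])
    return p@R.from_euler('z',yaw).as_matrix().T+[x,y,z]
def box(x,y,yaw,lx,ly,h):
    p=np.array([[a*lx/2,b*ly/2,c*h] for a in(-1,1) for b in(-1,1) for c in(0,1)])
    return p@R.from_euler('z',yaw).as_matrix().T+[x,y,0]
def hullmask(im,p,st=None):
    h=cv2.convexHull(proj(im,p,st).astype(np.float32)*4).reshape(-1,2)
    m=np.zeros((1920,2560),np.uint8); cv2.fillConvexPoly(m,np.round(h).astype(np.int32),1)
    return cv2.resize(m.astype(np.float32),(640,480),interpolation=cv2.INTER_AREA)
def fit(views,model,x0):  # views: [(im,mask,st)]
    def f(v):
        c=0
        for im,m,st in views:
            h=hullmask(im,model(*v),st); c+=1-np.minimum(h,m).sum()/np.maximum(h,m).sum()
        return c/len(views)
    s=np.array([x0]+[np.add(x0,d) for d in ([.012,0,0],[0,.012,0],[0,0,.25])])
    r=minimize(f,x0,method='Nelder-Mead',options=dict(initial_simplex=s,xatol=2e-4,fatol=1e-4,maxiter=120)); return r.x,r.fun
E
python3 - <<'E'
from h import *
np.set_printoptions(precision=4,suppress=True)
ims={n:get_image(n) for n in("top","side")}
reg={n:{l:finder.regions_of(l,ims[n]) for l in("roll_a_center","part_roll_center","bin")} for n in ims}
for n in reg:
  for l in reg[n]: print(n,l,[(np.round(r["extent"]).astype(int).tolist(),round(r["confidence"],2),int(r["region"].sum())) for r in reg[n][l]])
def pick(n,l,p):
    u=proj(ims[n],p)[0]; best=[r for r in reg[n][l] if np.hypot(*(np.array(r["extent"]).reshape(2,2).mean(0)-u))<12]
    return best[0]["region"].astype(np.float32) if best else None
def go(name,l,model,x0,z):
    for ns in (("top",),("side",),("top","side")):
        v=[(ims[n],m,None) for n in ns for m in [pick(n,l,[x0[0],x0[1],z])] if m is not None]
        if v: print(name,ns,len(v),*fit(v,model,x0))
full=lambda x,y,w:cyl(x,y,w,.035,.035)
for name,uv,w in [("e",(280,286),0),("f",(344,287),.5),("c",(419,254),-.1),("d",(448,259),-.1)]:
    p=at(ims["top"],uv,.045); go(name,"roll_a_center",full,[p[0],p[1],w],.035)
for name,uv in [("low1",(321,215)),("low2",(292,213))]:
    p=at(ims["top"],uv,.05); go(name,"roll_a_center",lambda x,y,w:cyl(x,y,w,.038,.035),[p[0],p[1],-.05],.038)
go("part","part_roll_center",lambda x,y,w:cyl(x,y,w,.026,.023),[.62,-.108,-.05],.026)
go("bin","bin",lambda x,y,w:box(x,y,w,.206,.116,.045),[.449,.305,.2],.02)
E
```

```text
top roll_a_center [([239, 316, 266, 350], 0.68, 785), ([277, 201, 308, 232], 0.65, 788), ([232, 234, 258, 261], 0.6, 709)]
top part_roll_center [([342, 206, 360, 231], 0.56, 481), ([273, 203, 370, 236], 0.24, 934)]
top bin [([147, 239, 210, 330], 0.74, 4159), ([275, 150, 338, 176], 0.35, 1472)]
side roll_a_center [([246, 232, 287, 274], 0.94, 1101), ([310, 236, 347, 278], 0.71, 973), ([178, 291, 222, 333], 0.58, 1481)]
side part_roll_center [([362, 276, 397, 312], 0.77, 719)]
side bin [([143, 214, 237, 291], 0.8, 3922), ([163, 249, 184, 271], 0.7, 384)]
low2 ('top',) 1 [ 0.6269  0.0349 -0.0428] 0.03993844985961914
low2 ('side',) 1 [0.6294 0.0359 0.1259] 0.16172188520431519
low2 ('top', 'side') 2 [ 0.6276  0.0338 -0.0506] 0.10723531246185303
part ('top',) 1 [ 0.6228 -0.1111 -0.0653] 0.04946774244308472
part ('side',) 1 [ 0.627  -0.1127 -0.0116] 0.07865995168685913
part ('top', 'side') 2 [ 0.6236 -0.1116 -0.0395] 0.09479433298110962
bin ('top',) 1 [0.4488 0.3088 0.2786] 0.07766121625900269
bin ('side',) 1 [0.4529 0.3052 0.2789] 0.11596536636352539
bin ('top', 'side') 2 [0.4503 0.3074 0.2666] 0.11575278639793396
```

```bash
cat >> h.py <<'E'
def white(im,uv,core=False):
    c=im["color"].astype(int); m=((c.min(2)>120)&(c.max(2)-c.min(2)<45)).astype(np.uint8)
    n,lab=cv2.connectedComponents(m); u=np.round(uv).astype(int)
    k=lab[u[1],u[0]]; return (lab==k).astype(np.float32) if k else None
E
python3 - <<'E'
from h import *
np.set_printoptions(precision=4,suppress=True)
im=get_image("top")
full=lambda x,y,w:cyl(x,y,w,.035,.035)
pair=lambda x,y,w:None
for name,uv,w in [("e",(280,286),0),("f",(344,287),.5),("c",(419,254),-.1),("d",(448,259),-.1)]:
    m=white(im,uv); p=at(im,uv,.045)
    if name in "cd":  # cut from neighbour along a line half way
        pass
    print(name,int(m.sum()),*fit([(im,m,None)],full,[p[0],p[1],w]))
for name,uv in [("low1",(321,215)),("low2",(292,213))]:
    m=white(im,uv); p=at(im,uv,.05); print(name,int(m.sum()),*fit([(im,m,None)],lambda x,y,w:cyl(x,y,w,.038,.035),[p[0],p[1],-.05]))
m=white(im,(351,217)); print("part",m.sum(),*fit([(im,m,None)],lambda x,y,w:cyl(x,y,w,.026,.023),[.62,-.108,-.05]))
s=arm.sense(); w=get_image("wrist"); print(w["tool_from_camera"],w["K"])
E
```

```text
e 723 [0.4479 0.0613 0.0015] 0.05600064992904663
f 728 [ 0.4534 -0.0941  1.1487] 0.14982247352600098
c 706 [ 0.5382 -0.2787 -0.1487] 0.1216321587562561
d 706 [ 0.5268 -0.3523 -0.1152] 0.12906718254089355
low1 2423 [ 0.6233 -0.0353  0.1694] 0.7300509214401245
low2 2423 [ 0.6281  0.038  -0.034 ] 0.7190560102462769
part 2423.0 [ 0.6213 -0.11   -0.0799] 0.8106498122215271
[[-0.0008 -0.302   0.9533 -0.1284]
 [-0.001  -0.9533 -0.302   0.0777]
 [ 1.     -0.0012  0.0004  0.0002]
 [ 0.      0.      0.      1.    ]] [[400.6487   0.     315.9083]
 [  0.     400.6487 237.1624]
 [  0.       0.       1.    ]]
```

```bash
cat >> h.py <<'E'
def Q(yaw): # tool down, jaw axis z at yaw in the world
    c,s=np.cos(yaw),np.sin(yaw); return R.from_matrix(np.array([[0,-s,c],[0,c,s],[-1,0,0]]))
import json
def plan(wps,start=None):
    """wps: (x,y,z,yaw,opening,mmstep) or int n,opening = wait"""
    s=arm.sense(); p=np.array(start[:3]) if start is not None else np.array(s["tool_pos"]); q=P(s["ee_rot"]) if start is None else Q(start[3]); rows=[]
    for w in wps:
        if len(w)==2: rows+=[[0,0,0,0,0,0,w[1]]]*w[0]; continue
        t=np.array(w[:3]); qt=Q(w[3])
        n=max(1,int(np.ceil(max(np.linalg.norm(t-p)*1000/w[5],(q.inv()*qt).magnitude()/.14))))
        for k in range(n):
            f=1/(n-k); d=np.round(q.inv().apply((t-p)*f)*1000,1); d=np.round(d) if k<n-1 else d
            rv=np.round((q.inv()*qt).as_rotvec()*f,3 if k==n-1 else 2)
            if (q.inv()*qt).magnitude()<.004: rv=rv*0
            rows.append([*(d+0.),*(rv+0.),w[4]]); p=p+q.apply(d/1000); q=q*R.from_rotvec(rv)
    for i in range(0,len(rows),10): print("["+",".join("["+",".join("%g"%v for v in r)+"]" for r in rows[i:i+10])+"]")
    print(len(rows),"rows; end",np.round(p,4))
E
python3 - <<'E'
from h import *
im=get_image("top")
m=white(im,(344,287)); p=at(im,(344,287),.045); print("f",*fit([(im,m,None)],lambda x,y,w:cyl(x,y,w,.035,.035),[p[0],p[1],-.63]))
plan([(.62,0,.25,-.05,85,42)])
E
```

```text
f [ 0.45182119 -0.09410282 -0.53005261] 0.06536632776260376
[[0,-34,-23,0.07,0,0,85],[0,-35,-20,0.07,0,0,85],[0,-37,-18,0.07,0,0,85],[0,-38,-15,0.07,0,0,85],[0,-39,-13,0.07,0,0,85],[0,-39,-10,0.07,0,0,85],[0,-40,-7,0.07,0,0,85],[0,-40,-4,0.07,0,0,85],[0,-41,-2,0.07,0,0,85],[-1,-41,1,0.07,0,0,85]]
[[0,-40,4,0.08,0,0,85],[-1,-40,8,0.07,0,0,85],[0,-39,10,0.08,0,0,85],[-1,-38,13,0.07,0,0,85],[-1,-38,16,0.08,0,0,85],[0,-36,19,0.07,0,0,85],[-0.7,-34.7,22.2,0.079,0,0,85]]
17 rows; end [0.62 0.   0.25]
```

Request:
carry_out(targets=[[0,-34,-23,0.07,0,0,85],[0,-35,-20,0.07,0,0,85],[0,-37,-18,0.07,0,0,85],[0,-38,-15,0.07,0,0,85],[0,-39,-13,0.07,0,0,85],[0,-39,-10,0.07,0,0,85],[0,-40,-7,0.07,0,0,85],[0,-40,-4,0.07,0,0,85],[0,-41,-2,0.07,0,0,85],[-1,-41,1,0.07,0,0,85]])

```text
time_s: 2.75
tool_pos: [0.4636, 0.2359, 0.2465]
ee_rot: [0.687, -0.167, 0.687, 0.167]
wrist_force: [1.3, 0.3, -0.5]
width: 0.995
```

Request:
carry_out(targets=[[0,-40,4,0.08,0,0,85],[-1,-40,8,0.07,0,0,85],[0,-39,10,0.08,0,0,85],[-1,-38,13,0.07,0,0,85],[-1,-38,16,0.08,0,0,85],[0,-36,19,0.07,0,0,85],[-0.7,-34.7,22.2,0.079,0,0,85],[0,0,0,0,0,0,85],[0,0,0,0,0,0,85]])

```text
time_s: 3.65
tool_pos: [0.6203, -0.0011, 0.2498]
ee_rot: [0.707, 0.018, 0.707, -0.019]
wrist_force: [0.6, 0.8, -0.5]
width: 0.996
```

Run:
```python
from h import *
np.set_printoptions(precision=4,suppress=True)
s=arm.sense(); im=get_image("wrist"); save(im,"w1.png"); print(s["time_s"],s["tool_pos"],P(s["ee_rot"]).as_matrix(),s["wrist_force"],s["joint_positions"])
for l,z in [("roll_a_center",.038),("part_roll_center",.026),("tray",0)]:
    for m in finder.mark_of(l,im): print(l,np.round(m["centre"]),round(m["confidence"],2),at(im,m["centre"],z,s))
```

```text
3.65 [ 0.6203 -0.0011  0.2498] [[-0.0002  0.052   0.9986]
 [-0.0004  0.9986 -0.052 ]
 [-1.     -0.0005 -0.0002]] [ 0.5888  0.807  -0.5193] [-0.4283  0.4481  0.5064  1.6088 -0.2323  1.1454  0.0807]
roll_a_center [201.  14.] 0.8 [0.5408 0.1502 0.038 ]
part_roll_center [328. 307.] 0.72 [ 0.6259 -0.1072  0.026 ]
```

View pics/w1.png

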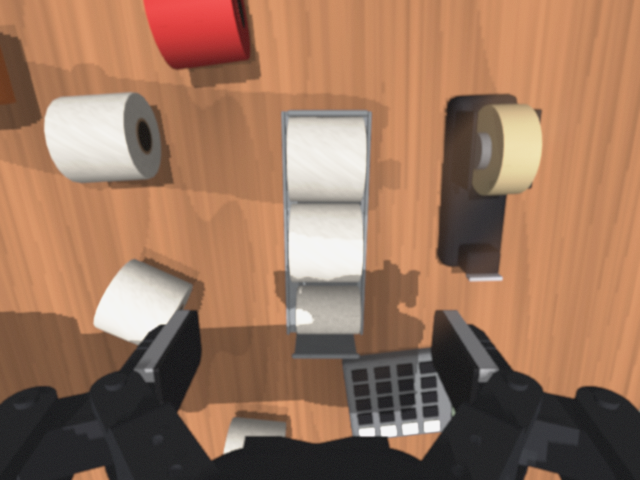

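The wrist view shows the tray upright from (283,112) to (370,112) down to (288,330) and (361,330). The part roll is in shadow at (330,307), next to the dark −y end wall at (327,345). The fingers are clear on both sides. Next I compute the tray geometry.

Run:
```python
from h import *
np.set_printoptions(precision=4,suppress=True)
s=arm.sense(); im=get_image("wrist")
for uv in [(282,112),(371,112),(294,357),(359,357),(289,330),(361,331),(291,335),(361,334)]:
    print(uv,[at(im,uv,z,s)[:2] for z in(0.,.009,.048)])
cv2.imwrite("pics/w1c.png",cv2.resize(im["color"][95:370,255:400,::-1],None,fx=2.15,fy=2.15,interpolation=cv2.INTER_CUBIC))
# projected model of tray for guesses
for x,y,w in [(.625,-.038,-.06),(.627,-.038,-.04)]:
    c=R.from_euler('z',w).as_matrix()
    loc=[(-.04,.112,.048),(.04,.112,.048),(-.04,.112,0),(.04,.112,0),(-.04,-.112,.009),(.04,-.112,.009),(-.04,-.112,.048),(.04,-.112,.048)]
    print(proj(im,np.array(loc)@c.T+[x,y,0],s).round(0).tolist())
    print(proj(im,np.array([(0,-.0961,.026),(0,0,.038),(0,.073,.038)])@c.T+[x,y,0],s).round(0).tolist())
```

```text
(282, 112) [array([0.5924, 0.0796]), array([0.5931, 0.0796]), array([0.5963, 0.0795])]
(371, 112) [array([0.6725, 0.0757]), array([0.6713, 0.0757]), array([0.6663, 0.0761])]
(294, 357) [array([ 0.5865, -0.1762]), array([ 0.5874, -0.1702]), array([ 0.5912, -0.1438])]
(359, 357) [array([ 0.6575, -0.1797]), array([ 0.6567, -0.1735]), array([ 0.6532, -0.1468])]
(289, 330) [array([ 0.5834, -0.1426]), array([ 0.5843, -0.1374]), array([ 0.5884, -0.1145])]
(361, 331) [array([ 0.6602, -0.1476]), array([ 0.6593, -0.1422]), array([ 0.6555, -0.1188])]
(291, 335) [array([ 0.5851, -0.1488]), array([ 0.586 , -0.1434]), array([ 0.5899, -0.1199])]
(361, 334) [array([ 0.6601, -0.1512]), array([ 0.6593, -0.1457]), array([ 0.6555, -0.122 ])]
[[277.0, 117.0], [378.0, 118.0], [282.0, 116.0], [370.0, 117.0], [284.0, 339.0], [360.0, 339.0], [281.0, 361.0], [364.0, 362.0]]
[[323.0, 334.0], [325.0, 247.0], [326.0, 165.0]]
[[276.0, 118.0], [378.0, 117.0], [281.0, 117.0], [370.0, 116.0], [288.0, 339.0], [364.0, 339.0], [285.0, 361.0], [369.0, 361.0]]
[[326.0, 334.0], [327.0, 247.0], [327.0, 165.0]]
```

View pics/w1c.png

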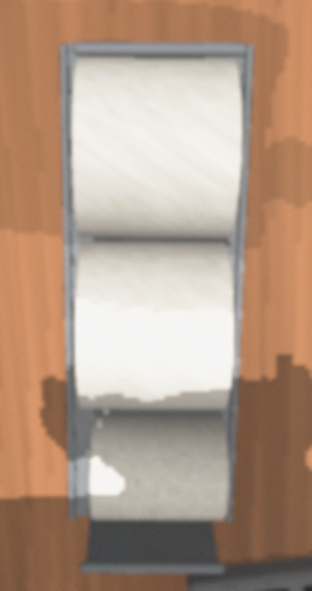

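Run:
```python
from h import *
plan([(.625,-.109,.10,-.045,85,42),(.625,-.109,.028,-.045,85,25),(4,56),(.625,-.109,.15,-.045,56,30)])
plan([(.473,.315,.15,.27,56,42),(.473,.315,.032,.27,56,30),(3,78),(.473,.315,.15,.27,85,40)],(.625,-.109,.15,-.045))
```

```text
[[30,-22,2,0,0,0,85],[30,-22,2,0,0,0,85],[30,-22,2,0,0,0,85],[30,-22,2,0,0,0,85],[30,-22.2,2.6,0,0,0,85],[24,0,0,0,0,0,85],[24,0,0,0,0,0,85],[24,0,0,0,0,0,85],[0,0,0,0,0,0,56],[0,0,0,0,0,0,56]]
[[0,0,0,0,0,0,56],[0,0,0,0,0,0,56],[-24,0,0,0,0,0,56],[-24,0,0,0,0,0,56],[-25,0,0,0,0,0,56],[-24,0,0,0,0,0,56],[-25,0.1,0,0,0,0,56]]
17 rows; end [ 0.625 -0.109  0.15 ]
[[0,38,-16,-0.03,0,0,56],[0,38,-14,-0.03,0,0,56],[0,39,-13,-0.03,0,0,56],[0,39,-12,-0.03,0,0,56],[0,40,-11,-0.03,0,0,56],[0,40,-10,-0.03,0,0,56],[0,40,-8,-0.03,0,0,56],[0,40,-7,-0.03,0,0,56],[0,40,-6,-0.03,0,0,56],[0,41,-5,-0.02,0,0,56]]
[[0,40.7,-4.7,-0.025,0,0,56],[30,0,0,0,0,0,56],[29,0,0,0,0,0,56],[30,0,0,0,0,0,56],[29,0,0,0,0,0,56],[0,0,0,0,0,0,78],[0,0,0,0,0,0,78],[0,0,0,0,0,0,78],[-39,0,0,0,0,0,85],[-40,0,0,0,0,0,85]]
[[-39,0,0,0,0,0,85]]
21 rows; end [0.473 0.315 0.15 ]
```

Request:
carry_out(targets=[[30,-22,2,0,0,0,85],[30,-22,2,0,0,0,85],[30,-22,2,0,0,0,85],[30,-22,2,0,0,0,85],[30,-22.2,2.6,0,0,0,85],[24,0,0,0,0,0,85],[24,0,0,0,0,0,85],[24,0,0,0,0,0,85],[0,0,0,0,0,0,50],[0,0,0,0,0,0,50]], grip_force=30)

```text
time_s: 4.9
tool_pos: [0.6252, -0.11, 0.0284]
ee_rot: [0.707, 0.017, 0.707, -0.017]
wrist_force: [-0.0, -0.7, 0.0]
width: 0.691
```

Request:
carry_out(targets=[[0,0,0,0,0,0,50],[0,0,0,0,0,0,50]])

```text
time_s: 5.1
tool_pos: [0.626, -0.1104, 0.0294]
ee_rot: [0.708, 0.018, 0.706, -0.018]
wrist_force: [0.5, 0.4, -0.8]
width: 0.7
```

Request:
carry_out(targets=[[-24,0,0,0,0,0,50],[-24,0,0,0,0,0,50],[-25,0,0,0,0,0,50],[-24,0,0,0,0,0,50],[-25,0,0,0,0,0,50],[0,0,0,0,0,0,50]])

```text
time_s: 5.7
tool_pos: [0.6274, -0.1112, 0.1546]
ee_rot: [0.709, 0.018, 0.704, -0.018]
wrist_force: [-0.3, -0.4, 0.1]
width: 0.696
```

Request:
carry_out(targets=[[0,38,-16,-0.03,0,0,50],[0,38,-14,-0.03,0,0,50],[0,39,-13,-0.03,0,0,50],[0,39,-12,-0.03,0,0,50],[0,40,-11,-0.03,0,0,50],[0,40,-10,-0.03,0,0,50],[0,40,-8,-0.03,0,0,50],[0,40,-7,-0.03,0,0,50],[0,40,-6,-0.03,0,0,50],[0,41,-5,-0.02,0,0,50]])

```text
time_s: 6.7
tool_pos: [0.4887, 0.2772, 0.1502]
ee_rot: [0.702, -0.085, 0.702, 0.085]
wrist_force: [0.1, -1.0, 0.2]
width: 0.696
```

Request:
carry_out(targets=[[0,40.7,-4.7,-0.025,0,0,50],[0,0,0,0,0,0,50],[0,0,0,0,0,0,50]])

```text
time_s: 7.0
tool_pos: [0.4745, 0.3152, 0.1499]
ee_rot: [0.701, -0.094, 0.701, 0.094]
wrist_force: [0.4, -1.1, -0.5]
width: 0.7
```

Run:
```python
from h import *
s=arm.sense(); print(s["tool_pos"],s["width"]*85.4,s["wrist_force"])
im=get_image("wrist"); save(im,"w2.png")
```

```text
[0.47450461 0.31516713 0.14985067] 59.75595919312151 [ 0.38111469 -1.08478699 -0.54582539]
```

View pics/w2.png

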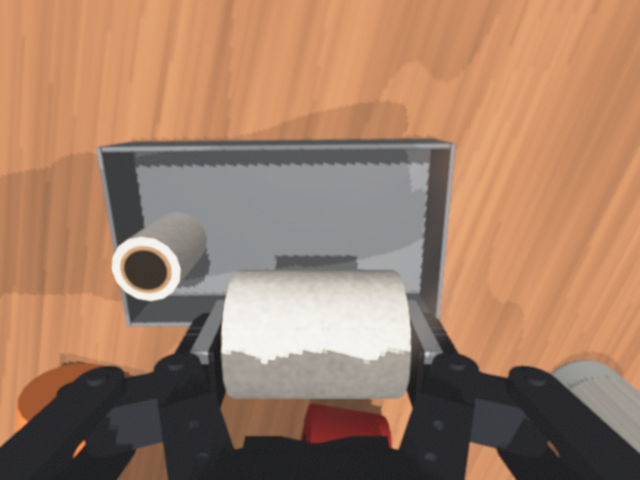

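The part roll is held squarely at (315,330). The bin is aligned, with its rim corners at (102,148), (452,145), (130,325) and (440,318), and the stub is at (147,268).

Run:
```python
from h import *
s=arm.sense(); im=get_image("wrist")
p=[at(im,u,.045,s)[:2] for u in [(102,148),(452,145),(130,325),(440,318)]]
print(np.round(p,4)); c=np.mean(p,0); print(c, np.linalg.norm(p[1]-p[0]),np.linalg.norm(p[2]-p[0])); d=p[1]-p[0]; w=np.arctan2(d[1],d[0]); print(w,c+.027*np.array([np.cos(w),np.sin(w)]))
```

```text
[[0.3423 0.337 ]
 [0.5345 0.3907]
 [0.372  0.2271]
 [0.5667 0.285 ]]
[0.4539092  0.30996156] 0.1995787128661225 0.11386913732626529
0.2722942309458222 [0.47991443 0.31722299]
```

Run:
```python
from h import *
plan([(.478,.316,.033,.27,50,30),(3,78),(.478,.316,.15,.27,85,40),(.448,.061,.17,0,85,44),(2,85)])
```

```text
[[29,1,1,0,0,0,50],[29,0,1,0,0,0,50],[30,1,0,0,0,0,50],[29,0.4,1,-0.007,0,0.001,50],[0,0,0,0,0,0,78],[0,0,0,0,0,0,78],[0,0,0,0,0,0,78],[-39,0,0,0,0,0,85],[-39,0,0,0,0,0,85],[-39,0,0,0,0,0,85]]
[[-3,-40,-16,0.05,0,0,85],[-3,-40,-14,0.04,0,0,85],[-4,-41,-13,0.05,0,0,85],[-3,-42,-10,0.04,0,0,85],[-4,-42,-9,0.05,0,0,85],[-3.1,-41.5,-6.9,0.04,0,0,85],[0,0,0,0,0,0,85],[0,0,0,0,0,0,85]]
18 rows; end [0.448 0.061 0.17 ]
```

Request:
carry_out(targets=[[29,1,1,0,0,0,50],[29,0,1,0,0,0,50],[30,1,1,0,0,0,50],[29,0,1,0,0,0,50],[0,0,0,0,0,0,78],[0,0,0,0,0,0,78],[0,0,0,0,0,0,78],[-39,0,0,0,0,0,85],[-39,0,0,0,0,0,85],[-39,0,0,0,0,0,85]])

```text
time_s: 8.1
tool_pos: [0.4791, 0.3171, 0.1532]
ee_rot: [0.702, -0.093, 0.7, 0.094]
wrist_force: [0.3, 0.6, 0.6]
width: 0.994
```

Request:
carry_out(targets=[[-3,-40,-16,0.05,0,0,85],[-3,-40,-14,0.04,0,0,85],[-4,-41,-13,0.05,0,0,85],[-3,-42,-10,0.04,0,0,85],[-4,-42,-9,0.05,0,0,85],[-3,-41,-7,0.04,0,0,85],[0,0,0,0,0,0,85],[0,0,0,0,0,0,85]])

```text
time_s: 8.9
tool_pos: [0.4477, 0.0624, 0.1715]
ee_rot: [0.708, 0.003, 0.706, -0.002]
wrist_force: [1.0, 1.4, -0.2]
width: 0.998
```

Run:
```python
from h import *
np.set_printoptions(precision=4,suppress=True)
s=arm.sense(); print(s["tool_pos"],s["ee_rot"],s["width"]*85.4,s["wrist_force"])
im=get_image("wrist"); save(im,"w3.png")
for x,y,z in [(.448,.061,.035)]:
    u=proj(im,[x,y,.07],s)[0]; m=white(im,u); print(u,m is not None and m.sum())
    print(*fit([(im,m,s)],lambda x,y,w:cyl(x,y,w,.035,.035),[x,y,0.]))
t=get_image("top"); print([ (m["centre"],m["confidence"],at(t,m["centre"],.026)) for m in finder.mark_of("part_roll_center",t)])
```

```text
[0.4477 0.0624 0.1715] [ 0.708   0.0033  0.7062 -0.002 ] 85.25189930826865 [ 0.96    1.4365 -0.1618]
[316.4542 247.4057] 9833.0
[0.4503 0.0627 0.0149] 0.017889797687530518
[([176.6, 270.5], 0.79, array([0.4806, 0.3159, 0.026 ]))]
```

View pics/w3.png

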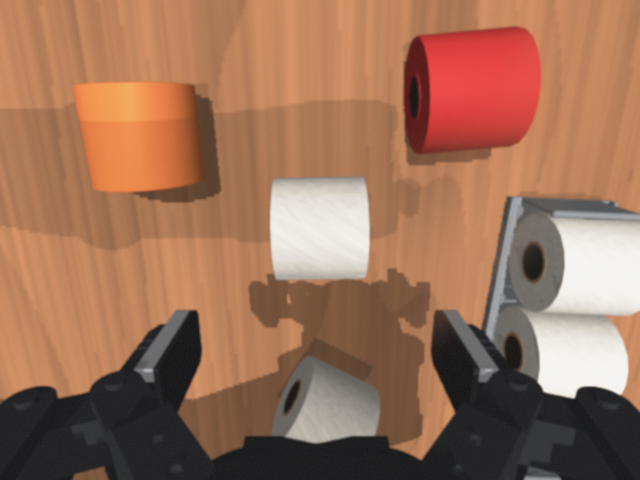

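The wrist view shows roll e alone at (320,228), between red at (470,90) and orange at (140,135). The part roll is confirmed in the bin. Before fetching e I take one empty look at the freed gap.

Run:
```python
from h import *
plan([(.625,-.06,.19,-.045,85,44),(2,85)])
```

```text
[[-4,-25,36,0.01,0,0,85],[-4,-24,36,0.01,0,0,85],[-4,-24,36,0.01,0,0,85],[-4,-24,36,0.01,0,0,85],[-3.4,-23.2,36.2,0,0,0,85],[0,0,0,0,0,0,85],[0,0,0,0,0,0,85]]
7 rows; end [ 0.625 -0.06   0.19 ]
```

Request:
carry_out(targets=[[-4,-25,36,0.01,0,0,85],[-4,-24,36,0.01,0,0,85],[-4,-24,36,0.01,0,0,85],[-4,-24,36,0.01,0,0,85],[-3,-23,36,0.01,0,0,85],[0,0,0,0,0,0,85],[0,0,0,0,0,0,85]])

```text
time_s: 9.75
tool_pos: [0.6246, -0.0609, 0.1882]
ee_rot: [0.706, 0.019, 0.707, -0.019]
wrist_force: [-1.0, 0.5, -1.1]
width: 1.0
```

Run:
```python
from h import *
np.set_printoptions(precision=4,suppress=True)
s=arm.sense(); print(s["tool_pos"])
im=get_image("wrist"); save(im,"w4.png")
print(proj(im,[[.624,-.109,.038],[.627,-.036,.073],[.630,.037,.073]],s))
u=proj(im,[.627,-.036,.073],s)[0]; m=white(im,u); print(m is not None and m.sum())
for l,z in [("roll_a_center",.038),("low0",.038),("tray",0)]:
    for k in finder.mark_of(l,im): print(l,np.round(k["centre"]),round(k["confidence"],2),at(im,k["centre"],z,s))
```

```text
[ 0.6246 -0.0609  0.1882]
[[319.2563 284.3581]
 [318.2675 199.5213]
 [316.6554  72.4471]]
26076.0
roll_a_center [317.  81.] 0.61 [0.6302 0.0345 0.038 ]
low0 [317. 283.] 0.85 [ 0.6224 -0.1075  0.038 ]
```

View pics/w4.png

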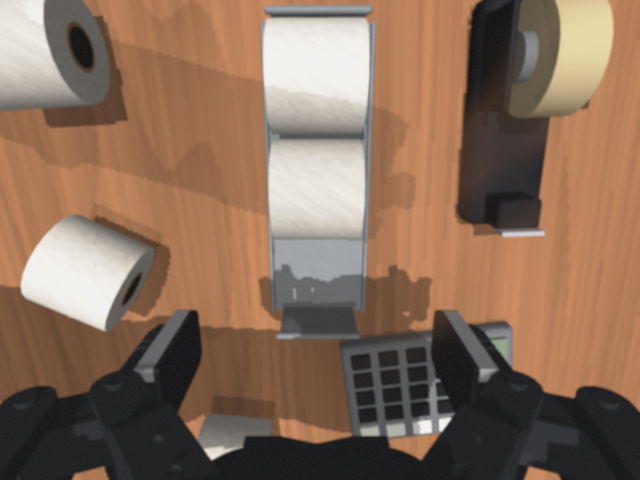

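The view shows the empty place in the tray, floor at (318,270), with the −y wall's top edge at row ~337. The two full rolls are at (317,85) and (317,188). I fit those two and the end walls.

Run:
```python
from h import *
np.set_printoptions(precision=4,suppress=True)
s=arm.sense(); im=get_image("wrist")
m=white(im,(318,190)); r=np.where(m.sum(1)>60)[0]; print(r.min(),r.max(),m.sum(1)[100:170:5],m.sum(1)[130:146])
for n,a,b,x0 in [("low2",14,137,[.63,.037,-.045]),("low1",138,241,[.627,-.036,-.045])]:
    k=np.zeros_like(m); k[a:b+1,255:380]=m[a:b+1,255:380]; print(n,k.sum(),*fit([(im,k,s)],lambda x,y,w:cyl(x,y,w,.038,.035),x0))
g=im["color"].astype(int).sum(2)//3; print("col318 rows 230:345",g[236:345:1,318].tolist()); print(g[0:20,318].tolist())
for v in (305,308,335,338): print(v,at(im,(318,v),0.003,s)[:2],at(im,(318,v),.048,s)[:2])
for v in (6,10,14): print(v,at(im,(318,v),.048,s)[:2])
for z,us in [(.009,(270,366))]: print([at(im,(u,250),z,s)[:2] for u in us])
```

```text
20 275 [109. 109. 106. 106. 105. 102.  83.   8.  16. 101. 101. 102. 102. 102.] [ 83.  55.  14.   6.   8.   8.   9.  15.  15.  15.  16.  17.  98. 101.
 101. 101.]
low2 12254.0 [ 0.6304  0.0362 -0.051 ] 0.0963318943977356
low1 10093.0 [ 0.6262 -0.0372 -0.0526] 0.06366002559661865
col318 rows 230:345 [163, 159, 148, 140, 140, 151, 161, 165, 164, 164, 164, 164, 163, 166, 165, 163, 163, 162, 162, 162, 162, 162, 164, 163, 165, 165, 166, 166, 167, 166, 165, 165, 164, 163, 163, 162, 161, 161, 163, 164, 164, 164, 160, 145, 120, 106, 104, 106, 105, 106, 106, 105, 105, 106, 105, 106, 106, 107, 106, 105, 105, 105, 102, 104, 103, 103, 104, 102, 98, 89, 82, 80, 74, 67, 65, 64, 63, 65, 65, 62, 63, 63, 65, 64, 61, 64, 64, 63, 65, 65, 62, 63, 62, 61, 63, 63, 63, 64, 69, 81, 92, 99, 103, 100, 92, 86, 81, 81, 81]
[131, 131, 131, 132, 133, 131, 132, 130, 136, 147, 157, 164, 163, 154, 140, 123, 99, 80, 65, 85]
305 [ 0.6203 -0.1431] [ 0.6213 -0.1201]
308 [ 0.6202 -0.146 ] [ 0.6212 -0.1226]
335 [ 0.6188 -0.1727] [ 0.62   -0.1454]
338 [ 0.6186 -0.1757] [ 0.6199 -0.148 ]
6 [0.6317 0.0772]
10 [0.6315 0.0751]
14 [0.6314 0.0729]
[array([ 0.584 , -0.0883]), array([ 0.6621, -0.0925])]
```

Run:
```python
from h import *
plan([(.4503,.0627,.11,.01,85,44),(.4503,.0627,.030,.01,85,28),(4,50),(.4503,.0627,.13,.01,50,35)])
plan([(.623,-.108,.13,-.045,50,44),(2,50),(.623,-.108,.075,-.045,50,30)],(.4503,.0627,.13,.01))
```

```text
[[13,19,-30,-0.01,0,0,85],[13,19,-30,-0.01,0,0,85],[13,20,-29,-0.01,0,0,85],[13,20,-29,-0.01,0,0,85],[14,20,-29,-0.01,0,0,85],[13.2,19.7,-29.6,-0.013,0,-0.001,85],[27,0,0,0,0,0,85],[26,0,0,0,0,0,85],[27,0,0,0,0,0,85],[0,0,0,0,0,0,50]]
[[0,0,0,0,0,0,50],[0,0,0,0,0,0,50],[0,0,0,0,0,0,50],[-33,0,0,0,0,0,50],[-34,0,0,0,0,0,50],[-33,0,0,0,0,0,50]]
16 rows; end [0.4503 0.0627 0.13  ]
[[0,-29,28,0.01,0,0,50],[0,-28,29,0.01,0,0,50],[0,-28,29,0.01,0,0,50],[0,-28,30,0.01,0,0,50],[0,-28,30,0.01,0,0,50],[0,-27.1,29.2,0.005,0,0,50],[0,0,0,0,0,0,50],[0,0,0,0,0,0,50],[28,0,0,0,0,0,50],[27,0,0,0,0,0,50]]
10 rows; end [ 0.623 -0.108  0.075]
```

Request:
carry_out(targets=[[13,19,-30,-0.01,0,0,85],[13,19,-30,-0.01,0,0,85],[13,20,-29,-0.01,0,0,85],[13,20,-29,-0.01,0,0,85],[14,20,-29,-0.01,0,0,85],[13.2,19.7,-29.6,-0.013,0,0,85],[27,0,0,0,0,0,85],[26,0,0,0,0,0,85],[27,0,0,0,0,0,85],[0,0,0,0,0,0,50]], grip_force=40)

```text
time_s: 11.0
tool_pos: [0.449, 0.0618, 0.028]
ee_rot: [0.706, -0.003, 0.709, 0.003]
wrist_force: [-1.0, -0.9, -0.3]
width: 0.854
```

Request:
carry_out(targets=[[0,0,0,0,0,0,50],[0,0,0,0,0,0,50],[0,0,0,0,0,0,50],[-33,0,0,0,0,0,50],[-34,0,0,0,0,0,50],[-33,0,0,0,0,0,50]])

```text
time_s: 11.6
tool_pos: [0.4509, 0.0613, 0.1316]
ee_rot: [0.707, -0.003, 0.707, 0.003]
wrist_force: [0.5, -0.3, -2.7]
width: 0.695
```

Request:
carry_out(targets=[[0,-29,28,0.01,0,0,50],[0,-28,29,0.01,0,0,50],[0,-28,29,0.01,0,0,50],[0,-28,30,0.01,0,0,50],[0,-28,30,0.01,0,0,50],[0,-27,29,0.005,0,0,50],[0,0,0,0,0,0,50],[0,0,0,0,0,0,50]])

```text
time_s: 12.4
tool_pos: [0.6233, -0.1105, 0.1302]
ee_rot: [0.707, 0.017, 0.707, -0.017]
wrist_force: [-0.1, 0.8, -1.9]
width: 0.704
```

Run:
```python
from h import *
np.set_printoptions(precision=4,suppress=True)
s=arm.sense(); print(s["tool_pos"],s["width"]*85.4,s["wrist_force"],P(s["ee_rot"]).as_matrix()[:,2])
im=get_image("wrist"); T=np.array(im["tool_from_camera"])
u=proj(im,s["tool_pos"]+[0,0,.04],s)[0]; m=white(im,u); print(u,m is not None and m.sum())
# roll in hand: fit y,z offset in tool
g=s["tool_pos"]
print(*fit([(im,m,s)],lambda x,y,w:cyl(g[0],g[1]+y,-.045,g[2]+x,.035),[.005,0,0]))
plan([(.623,-.108,.065,-.045,50,25),(.623,-.108,.034,-.045,50,10)])
```

```text
[ 0.6233 -0.1105  0.1302] 60.130895940526905 [-0.0891  0.7662 -1.8801] [ 0.9988 -0.0487  0.0001]
[317.1373 413.3914] 39899.0
[-0.0028 -0.0016 -0.4113] 0.08821815252304077
[[22,0,0,0,0,0,50],[22,1,0,0,0,0,50],[21,0.2,0.2,0,0,0,50],[8,0,0,0,0,0,50],[8,0,0,0,0,0,50],[8,0,0,0,0,0,50],[7,0,0,0,0,0,50]]
7 rows; end [ 0.623 -0.108  0.034]
```

Request:
carry_out(targets=[[22,1,0,0,0,0,50],[22,0.5,0,0,0,0,50],[21,0,0,0,0,0,50],[8,0,0,0,0,0,50],[8,0,0,0,0,0,50],[8,0,0,0,0,0,50],[6,0,0,0,0,0,50],[0,0,0,0,0,0,50]])

```text
time_s: 13.25
tool_pos: [0.623, -0.1078, 0.0344]
ee_rot: [0.707, 0.017, 0.707, -0.017]
wrist_force: [0.4, 0.2, -1.7]
width: 0.701
```

Request:
carry_out(targets=[[1.5,0,0,0,0,0,50],[0,0,0,0,0,0,70],[0,0,0,0,0,0,85],[0,0,0,0,0,0,85],[0,0,0,0,0,0,85],[-40,0,0,0,0,0,85],[-40,0,0,0,0,0,85],[-40,0,0,0,0,0,85],[-35,0,0,0,0,0,85]])

```text
time_s: 14.15
tool_pos: [0.6234, -0.1082, 0.1906]
ee_rot: [0.707, 0.017, 0.707, -0.017]
wrist_force: [0.5, 0.5, 0.6]
width: 0.994
```

Run:
```python
from h import *
plan([(.452,-.094,.17,-.5,85,44),(2,85)])
```

```text
[[5,2,-43,0.11,0,0,85],[5,-3,-43,0.11,0,0,85],[5,-8,-42,0.12,0,0,85],[5.4,-13.5,-41,0.113,0.001,0,85],[0,0,0,0,0,0,85],[0,0,0,0,0,0,85]]
6 rows; end [ 0.452 -0.094  0.17 ]
```

```bash
cat >> h.py <<'E'
def fitwhite(pts,z,yaw,st,im,r=.035,pad=8):
    for p in pts:
        h=cv2.convexHull(proj(im,cyl(p[0],p[1],yaw,z,r),st).astype(np.float32)).reshape(-1,2)
        c=im["color"].astype(int); m=((c.min(2)>120)&(c.max(2)-c.min(2)<45)).astype(np.float32)
        k=np.zeros(m.shape,np.uint8); cv2.fillConvexPoly(k,h.astype(np.int32),1); k=cv2.dilate(k,np.ones((2*pad+1,)*2,np.uint8))
        print(p,*fit([(im,m*k,st)],lambda x,y,w:cyl(x,y,w,z,r),[*p,yaw]))
E
python3 - <<'E'
from h import *
np.set_printoptions(precision=4,suppress=True)
s=arm.sense(); im=get_image("wrist"); save(im,"w5.png")
fitwhite([(.623,-.108),(.626,-.037)],.038,-.045,s,im,pad=3)
E
```

```text
(0.623, -0.108) [ 0.6234 -0.1083 -0.0432] 0.06877070665359497
(0.626, -0.037) [ 0.6258 -0.0355 -0.0651] 0.08194595575332642
```

Request:
carry_out(targets=[[5,2,-43,0.11,0,0,85],[5,-3,-43,0.11,0,0,85],[5,-8,-42,0.12,0,0,85],[5,-13,-41,0.11,0,0,85],[0,0,0,0,0,0,85],[0,0,0,0,0,0,85]])

```text
time_s: 14.8
tool_pos: [0.4516, -0.093, 0.1685]
ee_rot: [0.686, 0.174, 0.685, -0.173]
wrist_force: [1.0, -0.5, 0.7]
width: 0.999
```

Run:
```python
from h import *
np.set_printoptions(precision=4,suppress=True)
s=arm.sense(); im=get_image("wrist"); save(im,"w6.png"); print(s["tool_pos"])
fitwhite([(.452,-.094)],.035,-.53,s,im,pad=12)
a=cv2.imread("pics/w5.png")[:, 160:480]; b=cv2.imread("pics/w6.png")[:,100:540]; cv2.imwrite("pics/w56.png",np.hstack([a,b]))
```

```text
[ 0.4516 -0.093   0.1685]
(0.452, -0.094) [ 0.4537 -0.0922 -0.5239] 0.04827529191970825
```

View pics/w56.png

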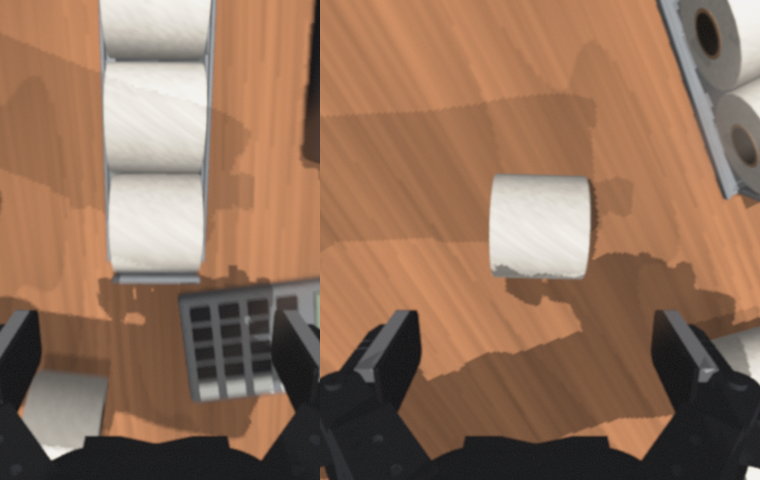

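The row is now complete: the new roll is at (157,223) in the left half, touching nothing wrong. Roll f sits squarely between the jaws at (540,226) in the right half. Next I grasp f and carry it to the −y saddle (mid0).

Run:
```python
from h import *
plan([(.4537,-.0922,.11,-.52,85,44),(.4537,-.0922,.030,-.52,85,28),(4,50),(.4537,-.0922,.16,-.52,50,35)])
plan([(.6246,-.072,.16,-.045,50,44),(2,50)],(.4537,-.0922,.16,-.52))
```

```text
[[29,1,0,0.01,0,0,85],[29.8,0.2,0.1,0.014,0.001,-0.001,85],[27,0,0,0,0,0,85],[26,0,0,0,0,0,85],[27,0,-0.1,0,0,0,85],[0,0,0,0,0,0,50],[0,0,0,0,0,0,50],[0,0,0,0,0,0,50],[0,0,0,0,0,0,50],[-32,0,0,0,0,0,50]]
[[-33,0,0,0,0,0,50],[-32,0,0,0,0,0,50],[-33,0,0.1,0,0,0,50]]
13 rows; end [ 0.4537 -0.0922  0.16  ]
[[0,26,35,-0.12,0,0,50],[0,21,37,-0.12,0,0,50],[0,17,40,-0.12,0,0,50],[0,11.5,40.9,-0.115,0,0,50],[0,0,0,0,0,0,50],[0,0,0,0,0,0,50]]
6 rows; end [ 0.6246 -0.072   0.16  ]
```

Request:
carry_out(targets=[[29,1,0,0.01,0,0,85],[29.8,0.2,0,0.014,0,0,85],[27,0,0,0,0,0,85],[26,0,0,0,0,0,85],[27,0,0,0,0,0,85],[0,0,0,0,0,0,50],[0,0,0,0,0,0,50],[0,0,0,0,0,0,50],[0,0,0,0,0,0,50]])

```text
time_s: 15.75
tool_pos: [0.4536, -0.0924, 0.0305]
ee_rot: [0.684, 0.182, 0.683, -0.182]
wrist_force: [0.2, -0.2, -1.8]
width: 0.698
```

Request:
carry_out(targets=[[-32,0,0,0,0,0,50],[-33,0,0,0,0,0,50],[-32,0,0,0,0,0,50],[-33,0,0,0,0,0,50],[0,26,35,-0.12,0,0,50],[0,21,37,-0.12,0,0,50],[0,17,40,-0.12,0,0,50],[0,11.5,41,-0.115,0,0,50],[0,0,0,0,0,0,50],[0,0,0,0,0,0,50]])

```text
time_s: 16.75
tool_pos: [0.624, -0.0722, 0.1598]
ee_rot: [0.707, 0.016, 0.707, -0.016]
wrist_force: [-0.6, 0.2, -0.8]
width: 0.697
```

Run:
```python
from h import *
s=arm.sense(); print(s["tool_pos"],s["width"]*85.4,s["wrist_force"],P(s["ee_rot"]).as_matrix()[:,2])
plan([(.6246,-.072,.115,-.045,50,25),(.6246,-.072,.095,-.045,50,10)])
```

```text
[ 0.62400274 -0.07223979  0.1598032 ] 59.54414705396737 [-0.6281004   0.23930877 -0.84913315] [ 9.98949432e-01 -4.58256371e-02  2.09137160e-04]
[[22,0,0,0,0,0,50],[22.8,0.3,0.6,0,0,0,50],[7,0,0,0,0,0,50],[6,0,0,0,0,0,50],[7,0,0,0,0,0,50]]
5 rows; end [ 0.6246 -0.072   0.095 ]
```

Request:
carry_out(targets=[[22,0,0,0,0,0,50],[23,0,0,0,0,0,50],[7,0,0,0,0,0,50],[6,0,0,0,0,0,50],[7,0,0,0,0,0,50],[0,0,0,0,0,0,50],[0,0,0,0,0,0,50]])

```text
time_s: 17.45
tool_pos: [0.6238, -0.0724, 0.0951]
ee_rot: [0.707, 0.016, 0.707, -0.016]
wrist_force: [-0.1, -0.0, -1.1]
width: 0.696
```

Request:
carry_out(targets=[[1,0,0,0,0,0,50],[1,0,0,0,0,0,50],[0,0,0,0,0,0,50]])

```text
time_s: 17.75
tool_pos: [0.6241, -0.0731, 0.0933]
ee_rot: [0.707, 0.016, 0.706, -0.017]
wrist_force: [-1.1, -1.1, 4.6]
width: 0.697
```

Request:
carry_out(targets=[[0,0,0,0,0,0,66],[0,0,0,0,0,0,75],[0,0,0,0,0,0,85],[0,0,0,0,0,0,85],[0,0,0,0,0,0,85],[-35,0,0,0,0,0,85],[-40,0,0,0,0,0,85],[-40,0,0,0,0,0,85],[-10,0,0,0,0,0,85],[0,0,0,0,0,0,85]])

```text
time_s: 18.75
tool_pos: [0.6246, -0.0725, 0.2193]
ee_rot: [0.708, 0.016, 0.706, -0.016]
wrist_force: [-0.2, -0.2, -1.2]
width: 0.994
```

Run:
```python
from h import *
np.set_printoptions(precision=4,suppress=True)
s=arm.sense(); im=get_image("wrist"); save(im,"w7.png"); print(s["tool_pos"])
fitwhite([(.624,-.072)],.0975,-.045,s,im,pad=3)
plan([(.54,-.275,.18,-.13,85,44),(2,85)])
```

```text
[ 0.6246 -0.0725  0.2193]
(0.624, -0.072) [ 0.6236 -0.0713 -0.0452] 0.0537644624710083
[[6,-34,-12,0.01,0,0,85],[6,-35,-12,0.01,0,0,85],[6,-35,-12,0.02,0,0,85],[6,-35,-11,0.01,0,0,85],[7,-35,-11,0.02,0,0,85],[6.4,-34.7,-9.7,0.014,0.001,0,85],[0,0,0,0,0,0,85],[0,0,0,0,0,0,85]]
8 rows; end [ 0.54  -0.275  0.18 ]
```

View pics/w7.png

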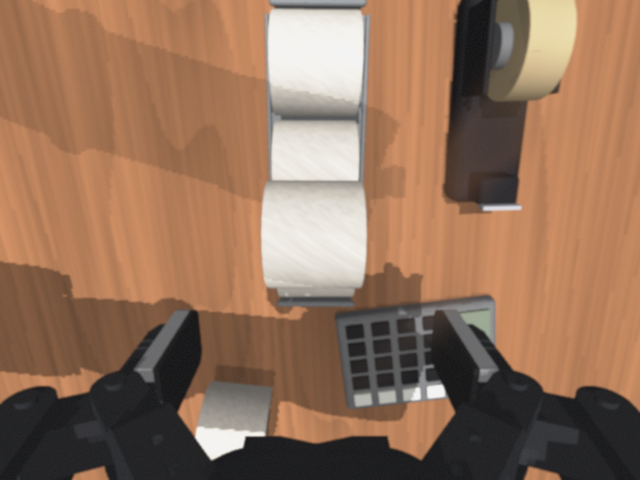

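The view shows mid0 saddled at (315,235), in line over the low0/low1 gap. Next is the pair.

Request:
carry_out(targets=[[6,-34,-12,0.01,0,0,85],[6,-35,-12,0.01,0,0,85],[6,-35,-12,0.02,0,0,85],[6,-35,-11,0.01,0,0,85],[7,-35,-11,0.02,0,0,85],[6,-35,-10,0.014,0,0,85],[0,0,0,0,0,0,85],[0,0,0,0,0,0,85]])

```text
time_s: 19.6
tool_pos: [0.5381, -0.2758, 0.1786]
ee_rot: [0.704, 0.047, 0.707, -0.047]
wrist_force: [0.4, -0.1, -0.1]
width: 0.994
```

Run:
```python
from h import *
np.set_printoptions(precision=4,suppress=True)
s=arm.sense(); im=get_image("wrist"); save(im,"w8.png"); print(s["tool_pos"],s["joint_positions"])
fitwhite([(.54,-.277),(.528,-.351)],.035,-.14,s,im,pad=5)
```

```text
[ 0.5381 -0.2758  0.1786] [-0.0253  0.5116  0.6039  1.7394 -0.3362  0.999   0.5716]
(0.54, -0.277) [ 0.539  -0.277  -0.1797] 0.04901587963104248
(0.528, -0.351) [ 0.5284 -0.3493 -0.1841] 0.05972719192504883
```

View pics/w8.png

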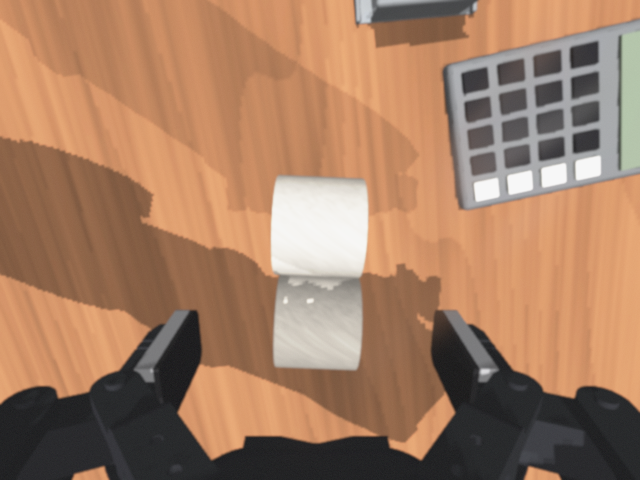

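The view shows roll c at (320,227) and roll d behind it at (318,325), ends clear for the jaws. I take c first.

Run:
```python
from h import *
plan([(.539,-.277,.11,-.165,85,44),(.539,-.277,.030,-.165,85,28),(4,50),(.539,-.277,.20,-.165,50,38)])
plan([(.6275,.0005,.2,-.045,50,44),(2,50),(.6275,.0005,.115,-.045,50,25),(.6275,.0005,.095,-.045,50,10)],(.539,-.277,.20,-.165))
```

```text
[[34,-1,0,0.02,0,0,85],[34.9,-1.4,0.5,0.015,-0.002,-0.001,85],[27,0,0,0,0,0,85],[26,0,0,0,0,0,85],[27,0,0,0,0,0,85],[0,0,0,0,0,0,50],[0,0,0,0,0,0,50],[0,0,0,0,0,0,50],[0,0,0,0,0,0,50],[-34,0,0,0,0,0,50]]
[[-34,0,0,0,0,0,50],[-34,0,0,0,0,0,50],[-34,0,0,0,0,0,50],[-34,0,-0.1,0,0,0,50]]
14 rows; end [ 0.539 -0.277  0.2  ]
[[0,41,6,-0.02,0,0,50],[0,41,7,-0.02,0,0,50],[0,41,8,-0.02,0,0,50],[0,41,8,-0.02,0,0,50],[0,40,9,-0.01,0,0,50],[0,41,10,-0.02,0,0,50],[0,40.3,10.1,-0.01,0,0,50],[0,0,0,0,0,0,50],[0,0,0,0,0,0,50],[21,0,0,0,0,0,50]]
[[21,0,0,0,0,0,50],[22,0,0,0,0,0,50],[21,0,0,0,0,0,50],[7,0,0,0,0,0,50],[6,0,0,0,0,0,50],[7,0,0,0,0,0,50]]
16 rows; end [6.275e-01 5.000e-04 9.500e-02]
```

Request:
carry_out(targets=[[34,-1,0,0.02,0,0,85],[35,-1,0.5,0.015,0,0,85],[27,0,0,0,0,0,85],[26,0,0,0,0,0,85],[27,0,0,0,0,0,85],[0,0,0,0,0,0,50],[0,0,0,0,0,0,50],[0,0,0,0,0,0,50],[0,0,0,0,0,0,50]])

```text
time_s: 20.55
tool_pos: [0.5407, -0.2775, 0.0328]
ee_rot: [0.705, 0.058, 0.704, -0.058]
wrist_force: [1.0, 0.8, -0.6]
width: 0.698
```

Request:
carry_out(targets=[[-34,0,0,0,0,0,50],[-34,0,0,0,0,0,50],[-34,0,0,0,0,0,50],[-34,0,0,0,0,0,50],[-34,0,0,0,0,0,50],[0,0,0,0,0,0,50]])

```text
time_s: 21.15
tool_pos: [0.5419, -0.2792, 0.2072]
ee_rot: [0.708, 0.058, 0.702, -0.059]
wrist_force: [1.3, -0.2, -2.2]
width: 0.698
```

Request:
carry_out(targets=[[0,41,6,-0.02,0,0,50],[0,41,7,-0.02,0,0,50],[0,41,8,-0.02,0,0,50],[0,41,8,-0.02,0,0,50],[0,40,9,-0.01,0,0,50],[0,41,10,-0.02,0,0,50],[0,40,10,-0.01,0,0,50],[0,0,0,0,0,0,50],[0,0,0,0,0,0,50]])

```text
time_s: 22.05
tool_pos: [0.6281, 0.0012, 0.2012]
ee_rot: [0.707, 0.015, 0.707, -0.015]
wrist_force: [-0.8, -1.6, -1.9]
width: 0.698
```

Run:
```python
from h import *
np.set_printoptions(precision=4,suppress=True)
s=arm.sense(); print(s["tool_pos"],s["width"]*85.4,s["wrist_force"],P(s["ee_rot"]).as_matrix())
plan([(.6275,.0005,.115,-.045,50,25),(.6275,.0005,.095,-.045,50,10)])
```

```text
[0.6281 0.0012 0.2012] 59.621673109573905 [-0.818  -1.6476 -1.8603] [[-0.0003  0.0423  0.9991]
 [ 0.0001  0.9991 -0.0423]
 [-1.      0.0001 -0.0003]]
[[22,0,0,0,0,0,50],[21,0,0,0,0,0,50],[22,0,0,0,0,0,50],[21.2,-0.8,-0.5,0,0,0,50],[7,0,0,0,0,0,50],[6,0,0,0,0,0,50],[7,0,0,0,0,0,50]]
7 rows; end [0.6275 0.0005 0.095 ]
```

Request:
carry_out(targets=[[22,0,0,0,0,0,50],[21,0,0,0,0,0,50],[22,-0.5,0,0,0,0,50],[21,-0.5,-0.5,0,0,0,50],[7,0,0,0,0,0,50],[6,0,0,0,0,0,50],[5,0,0,0,0,0,50],[0,0,0,0,0,0,50],[0,0,0,0,0,0,50]])

```text
time_s: 22.95
tool_pos: [0.6281, -0.0014, 0.0982]
ee_rot: [0.707, 0.016, 0.707, -0.016]
wrist_force: [-0.5, 0.0, -1.2]
width: 0.698
```

Request:
carry_out(targets=[[1,0,0,0,0,0,50],[1,0,0,0,0,0,50],[0,0,0,0,0,0,50]])

```text
time_s: 23.25
tool_pos: [0.6277, -0.0011, 0.0956]
ee_rot: [0.707, 0.016, 0.707, -0.016]
wrist_force: [0.4, 0.0, -2.5]
width: 0.701
```

Request:
carry_out(targets=[[1,1,0,0,0,0,50],[1,0,0,0,0,0,50],[0,0,0,0,0,0,50]])

```text
time_s: 23.55
tool_pos: [0.6278, -0.0004, 0.0936]
ee_rot: [0.707, 0.016, 0.707, -0.016]
wrist_force: [-0.3, -0.9, 0.9]
width: 0.699
```

Light contact (the force rose from −2 to +1 N), so I release and go up.

Request:
carry_out(targets=[[0.5,0,0,0,0,0,50],[0,0,0,0,0,0,66],[0,0,0,0,0,0,75],[0,0,0,0,0,0,85],[0,0,0,0,0,0,85],[0,0,0,0,0,0,85],[-35,0,0,0,0,0,85],[-40,0,0,0,0,0,85],[-40,0,0,0,0,0,85],[0,0,0,0,0,0,85]])

```text
time_s: 24.55
tool_pos: [0.6307, -0.0009, 0.2137]
ee_rot: [0.71, 0.016, 0.704, -0.016]
wrist_force: [-0.4, 0.5, 0.2]
width: 0.996
```

Run:
```python
from h import *
np.set_printoptions(precision=4,suppress=True)
s=arm.sense(); im=get_image("wrist"); save(im,"w9.png"); print(s["tool_pos"])
fitwhite([(.6275,0)],.0975,-.045,s,im,pad=3)
plan([(.53,-.345,.18,-.165,85,44),(2,85)])
```

```text
[ 0.6307 -0.0009  0.2137]
(0.6275, 0) [ 0.6277  0.0001 -0.0424] 0.05797070264816284
[[3,-39,-9,0.01,0,0,85],[3,-39,-9,0.01,0,0,85],[4,-39,-9,0.01,0,0,85],[3,-39,-8,0.01,0,0,85],[3,-39,-8,0.02,0,0,85],[4,-39,-7,0.01,0,0,85],[3,-39,-6,0.02,0,0,85],[4,-40,-6,0.01,0,0,85],[3.2,-39,-5.5,0.02,0.005,-0.001,85],[0,0,0,0,0,0,85]]
[[0,0,0,0,0,0,85]]
11 rows; end [ 0.53  -0.345  0.18 ]
```

Request:
carry_out(targets=[[3,-39,-9,0.01,0,0,85],[3,-39,-9,0.01,0,0,85],[4,-39,-9,0.01,0,0,85],[3,-39,-8,0.01,0,0,85],[3,-39,-8,0.02,0,0,85],[4,-39,-7,0.01,0,0,85],[3,-39,-6,0.02,0,0,85],[4,-40,-6,0.01,0,0,85],[3,-39,-5.5,0.02,0,0,85],[0,0,0,0,0,0,85]])

```text
time_s: 25.6
tool_pos: [0.5239, -0.3512, 0.177]
ee_rot: [0.703, 0.06, 0.705, -0.063]
wrist_force: [0.6, -0.6, 0.6]
width: 0.994
```

Run:
```python
from h import *
np.set_printoptions(precision=4,suppress=True)
s=arm.sense(); im=get_image("wrist"); save(im,"w10.png"); print(s["tool_pos"])
fitwhite([(.528,-.349)],.035,-.165,s,im,pad=10)
```

```text
[ 0.5239 -0.3512  0.177 ]
(0.528, -0.349) [ 0.5283 -0.3497 -0.1842] 0.014043211936950684
```

Run:
```python
from h import *
np.set_printoptions(precision=4,suppress=True)
im=dict(get_image("wrist")); im["color"]=cv2.imread("pics/w9.png")[:,:,::-1]
q=np.array([.71,.016,.704,-.016]); s=dict(tool_pos=np.array([.6307,-.0009,.2137]),ee_rot=q/np.linalg.norm(q))
print(proj(im,[.6275,0,.1325],s),proj(im,[.624,-.072,.1325],s))
fitwhite([(.6275,0),(.624,-.072)],.0975,-.045,s,im,pad=3)
plan([(.5283,-.3497,.11,-.175,85,44),(.5283,-.3497,.031,-.175,85,28),(4,50),(.5283,-.3497,.24,-.175,50,38)])
plan([(.6257,-.0357,.24,-.045,50,42)],(.5283,-.3497,.24,-.175))
```

```text
[[309.5484 255.3145]] [[309.835  366.2102]]
(0.6275, 0) [ 0.6276 -0.0005 -0.042 ] 0.057112932205200195
(0.624, -0.072) [ 0.6232 -0.0735 -0.0431] 0.12259113788604736
[[33,-2,1,0,0,0,85],[33.8,-2,1.1,0.007,-0.002,0,85],[26,0,0,0,0,0,85],[26,0,0,0,0,0,85],[27,0,-0.1,0,0,0,85],[0,0,0,0,0,0,50],[0,0,0,0,0,0,50],[0,0,0,0,0,0,50],[0,0,0,0,0,0,50],[-35,0,0,0,0,0,50]]
[[-35,0,0,0,0,0,50],[-35,0,0,0,0,0,50],[-35,0,0,0,0,0,50],[-34,0,0,0,0,0,50],[-35,0.1,0.1,0,0,0,50]]
15 rows; end [ 0.5283 -0.3497  0.24  ]
[[0,41,5,-0.02,0,0,50],[0,41,6,-0.02,0,0,50],[0,40,7,-0.02,0,0,50],[0,40,8,-0.01,0,0,50],[0,40,8,-0.01,0,0,50],[0,40,8,-0.02,0,0,50],[0,40,9,-0.01,0,0,50],[0,40.9,9.7,-0.02,0,0,50]]
8 rows; end [ 0.6257 -0.0357  0.24  ]
```

Request:
carry_out(targets=[[33,-2,1,0,0,0,85],[34,-2,1,0.007,0,0,85],[26,0,0,0,0,0,85],[0,0,0,0,0,0,85],[0,0,0,0,0,0,85],[0,0,0,0,0,0,85]])

```text
time_s: 26.3
tool_pos: [0.5306, -0.349, 0.0865]
ee_rot: [0.705, 0.06, 0.704, -0.061]
wrist_force: [-0.1, 0.6, 0.4]
width: 0.995
```

Request:
carry_out(targets=[[26,0,-1,0,0,0,85],[26,-1,-1,0,0,0,85],[3.5,0,0,0,0,0,85],[0,0,0,0,0,0,85],[0,0,0,0,0,0,50],[0,0,0,0,0,0,50],[0,0,0,0,0,0,50],[0,0,0,0,0,0,50]])

```text
time_s: 27.1
tool_pos: [0.5283, -0.3503, 0.0313]
ee_rot: [0.705, 0.06, 0.704, -0.061]
wrist_force: [-1.2, -0.0, 6.1]
width: 0.7
```

Request:
carry_out(targets=[[-35,0,0,0,0,0,50],[-35,0,0,0,0,0,50],[-35,0,0,0,0,0,50],[-35,0,0,0,0,0,50],[-34,0,0,0,0,0,50],[-35,0,0,0,0,0,50],[0,0,0,0,0,0,50],[0,0,0,0,0,0,50]])

```text
time_s: 27.9
tool_pos: [0.5276, -0.3498, 0.2397]
ee_rot: [0.705, 0.061, 0.704, -0.061]
wrist_force: [-0.6, 0.6, -1.7]
width: 0.7
```

Request:
carry_out(targets=[[0,41,5,-0.02,0,0,50],[0,41,6,-0.02,0,0,50],[0,40,7,-0.02,0,0,50],[0,40,8,-0.01,0,0,50],[0,40,8,-0.01,0,0,50],[0,40,8,-0.02,0,0,50],[0,40,9,-0.01,0,0,50],[0,30,7,-0.02,0,0,50],[0,10,2,0,0,0,50]])

```text
time_s: 28.8
tool_pos: [0.623, -0.0308, 0.2366]
ee_rot: [0.706, 0.013, 0.708, -0.012]
wrist_force: [0.3, 1.3, -1.7]
width: 0.697
```

Request:
carry_out(targets=[[0,0,0,0,0,0,50],[0,0,0,0,0,0,50],[0,0,0,0,0,0,50],[0,0,0,0,0,0,50]])

```text
time_s: 29.2
tool_pos: [0.6225, -0.038, 0.2386]
ee_rot: [0.707, 0.016, 0.707, -0.016]
wrist_force: [0.3, 0.0, -0.7]
width: 0.7
```

Run:
```python
from h import *
np.set_printoptions(precision=4,suppress=True)
s=arm.sense(); print(s["tool_pos"],s["width"]*85.4,s["wrist_force"],P(s["ee_rot"]).as_matrix())
plan([(.6255,-.0368,.18,-.045,50,25),(.6255,-.0368,.158,-.045,50,10)])
```

```text
[ 0.6225 -0.038   0.2386] 59.79491558343019 [ 0.2693  0.0489 -0.7204] [[-0.0001  0.0447  0.999 ]
 [-0.0004  0.999  -0.0447]
 [-1.     -0.0004 -0.    ]]
[[20,0,1,0,0,0,50],[19,1,1,0,0,0,50],[19.6,0.4,0.9,0,0,0,50],[7,0,0,0,0,0,50],[8,0,0,0,0,0,50],[7,0,0,0,0,0,50]]
6 rows; end [ 0.6255 -0.0368  0.158 ]
```

Request:
carry_out(targets=[[20,0,1,0,0,0,50],[19,1,1,0,0,0,50],[19,0.4,1,0,0,0,50],[7,0,0,0,0,0,50],[8,0,0,0,0,0,50],[7,0,0,0,0,0,50],[0,0,0,0,0,0,50],[0,0,0,0,0,0,50],[0,0,0,0,0,0,50]])

```text
time_s: 30.1
tool_pos: [0.6264, -0.035, 0.1592]
ee_rot: [0.707, 0.015, 0.707, -0.015]
wrist_force: [-0.1, -0.0, -1.9]
width: 0.699
```

Run:
```python
from h import *
s=get_image("side"); save(s,"s11.png"); t=get_image("top")
a=cv2.resize(cv2.imread("pics/s11.png")[180:340,270:430],None,fx=3,fy=3,interpolation=cv2.INTER_CUBIC); cv2.imwrite("pics/s11c.png",a)
```

```text
(no output)
```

View pics/s11c.png

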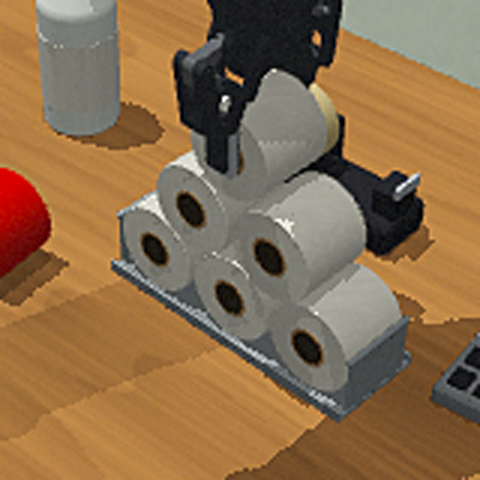

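The crop shows a tidy five-roll base, with the top roll held centred above the gap at (255,140).

Request:
carry_out(targets=[[1.5,-1,0,0,0,0,50],[1.5,-0.8,0,0,0,0,50],[1,0,0,0,0,0,50],[0,0,0,0,0,0,50],[0,0,0,0,0,0,50]])

```text
time_s: 30.7
tool_pos: [0.6259, -0.0367, 0.1544]
ee_rot: [0.707, 0.015, 0.707, -0.015]
wrist_force: [0.5, 1.1, -1.9]
width: 0.695
```

Request:
carry_out(targets=[[0.7,0,0,0,0,0,50],[0,0,0,0,0,0,50]])

```text
time_s: 30.9
tool_pos: [0.626, -0.0367, 0.1538]
ee_rot: [0.707, 0.015, 0.707, -0.015]
wrist_force: [0.3, 0.1, -0.8]
width: 0.695
```

Request:
carry_out(targets=[[0.7,0,0,0,0,0,50],[0,0,0,0,0,0,50]])

```text
time_s: 31.1
tool_pos: [0.6261, -0.0368, 0.1533]
ee_rot: [0.707, 0.015, 0.707, -0.015]
wrist_force: [-0.4, -0.1, -0.9]
width: 0.699
```

Request:
carry_out(targets=[[0.8,0,0,0,0,0,50],[0,0,0,0,0,0,50]])

```text
time_s: 31.3
tool_pos: [0.6263, -0.0367, 0.1531]
ee_rot: [0.707, 0.015, 0.707, -0.015]
wrist_force: [-0.8, 1.3, 6.7]
width: 0.7
```

Request:
carry_out(targets=[[-0.5,0,0,0,0,0,50],[0,0,0,0,0,0,64],[0,0,0,0,0,0,72],[0,0,0,0,0,0,85],[0,0,0,0,0,0,85],[0,0,0,0,0,0,85],[-30,0,0,0,0,0,85],[-40,0,0,0,0,0,85],[-40,0,0,0,0,0,85],[-10,0,0,0,0,0,85]])

```text
time_s: 32.3
tool_pos: [0.6277, -0.0375, 0.2775]
ee_rot: [0.709, 0.015, 0.705, -0.015]
wrist_force: [0.9, 0.4, -0.9]
width: 0.994
```

Request:
carry_out(targets=[[0,0,-40,0,0,0,85],[0,0,-40,0,0,0,85],[0,0,-30,0,0,0,85],[0,0,0,0,0,0,85],[0,0,0,0,0,0,85],[0,0,0,0,0,0,85],[0,0,0,0,0,0,85]])

```text
time_s: 33.0
tool_pos: [0.5168, -0.0321, 0.2726]
ee_rot: [0.707, 0.015, 0.707, -0.015]
wrist_force: [-0.2, 0.2, 1.2]
width: 0.993
```

Run:
```python
from h import *
np.set_printoptions(precision=4,suppress=True)
s=arm.sense(); print(s["tool_pos"],s["wrist_force"])
im=get_image("side"); save(im,"s12.png"); t=get_image("top"); save(t,"t12.png"); w=get_image("wrist"); save(w,"w12.png")
fitwhite([(.6258,-.037)],.157,-.045,s,w,pad=4)
for l,z in [("part_roll_center",.026),("cleaner",0),("tape_dispenser",0),("calculator",0)]:
    for m in finder.mark_of(l,t)[:1]: print(l,np.round(m["centre"]),round(m["confidence"],2),at(t,m["centre"],z))
a=cv2.imread("pics/s12.png")[180:340,130:470]; a=cv2.resize(a,(799,376)); b=cv2.resize(cv2.imread("pics/t12.png")[140:340,130:490],(399,222)); 
c=cv2.resize(cv2.imread("pics/w12.png"),(296,222)); cv2.imwrite("pics/fin.png",np.vstack([a,np.hstack([b,c,np.zeros((222,104,3),np.uint8)])]))
```

```text
[ 0.5168 -0.0321  0.2726] [-0.1838  0.1601  1.1624]
(0.6258, -0.037) [ 0.6251 -0.0359 -0.1028] 0.23598283529281616
part_roll_center [177. 270.] 0.81 [0.4828 0.3156 0.026 ]
cleaner [216. 178.] 0.58 [0.723  0.2355 0.    ]
tape_dispenser [304. 166.] 0.73 [0.7633 0.0107 0.    ]
calculator [397. 191.] 0.95 [ 0.7053 -0.2308  0.    ]
```

View pics/fin.png

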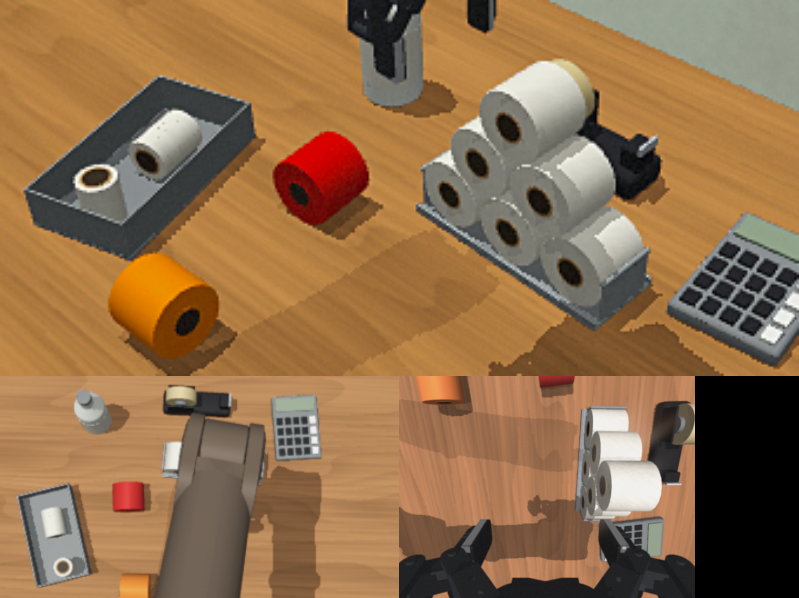

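The final view shows the full pyramid with its ends in line, the part roll lying in the bin beside the stub, and nothing else moved. The arm is clear, so I hand it in.

Run:
```python
from h import *
a=cv2.imread("pics/top0.png").astype(int); b=cv2.imread("pics/t12.png").astype(int)
print("calculator patch diff",np.abs(a-b)[155:218,372:425].mean(), "dispenser", np.abs(a-b)[145:180,272:345].mean(),"bottle",np.abs(a-b)[150:195,195:235].mean())
print(arm.job_done())
```

```text
calculator patch diff 5.033742637516222 dispenser 5.7243313763861705 bottle 5.168888888888889
the job is handed in; nothing more can be done
None
```

The pyramid is built and I handed the job in at about 33 s of the 72 s allowed; no verdict is reported.

**What I did:** I lifted the part-used roll out of the −y end place and laid it in the free part of the bin. Roll e went into the emptied place and roll f into the saddle on that side. Roll c went into the other saddle and roll d on top.

**Last checks:**
- **Pyramid:** the final side view shows it standing with its ends in line over the tray, and the gripper touching nothing.
- **Part roll:** it was found in the bin at about (0.48, 0.32).
- **Rows below:** wrist-camera fits during the build put the new bottom roll and both saddled rolls within about 2 mm of their places.
- **Forces:** the readings I saw stayed under about 7 N.
- **Bottle, dispenser and calculator:** the image patches around them hardly changed between the first and last pictures.

**Disagreements:**
- The network put the calculator 12 mm from its first reading. I take this as detector error, because the image patch was unchanged and the arm never went near it.
- The final wrist-camera fit of the top roll was poor (residual 0.24), because the other white rolls merged with it. I judged that roll from the side view instead.

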